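# Pack the desk safe: count, dial, tip, lock

## Task

First collect every blue USB stick and exactly two of the white couplers in the orange scoop as it lies on the cork mat, leaving the other couplers on the desk. Then unlock the safe with its dial, pausing about a second at each stop and not running on past it (clockwise as seen from above, letting the red mark go past the white pointer once and stopping on red the second time; then anticlockwise, letting yellow go past once and stopping on yellow the second time; then clockwise straight to green), pull the drawer well open (at least 130 mm), tip the load over the scoop's open edge into it so that all of it ends up inside, and push the drawer fully shut. Finish with the dial a quarter turn clockwise past green and the empty scoop lying flat back on its mat, and do not disturb the router, the pencil pot or the mug.

Things in the scene. Friction and masses are not known exactly. Their poses are not given: they have to be found in the camera images.
- safe: Grey desk safe, 240 deep x 260 wide x 100 high, fixed; place and yaw vary. Origin: centre of its underside; its front (dark steel drawer) faces its own -x, roughly world -y. The dial lies flat on its top. The lock does not really hold the drawer in this simulation, but it must be opened only after dialing.
- safe_drawer0 (a joint): How far the drawer is pulled out, m: 0 shut, at most 0.166; slides along the safe's own -x; friction about 1 N, stays where left. Shut means under 10 mm.
- safe_drawer0_handle (a point): Middle of the drawer's horizontal steel bar handle (bar about 10 thick, 120 long, parallel to the safe's own y), 35 mm out from the drawer's front face, at 62 mm above the desk, 38 mm below the safe's top. Moves with the drawer.
- drawer_in (a point): Centre of the drawer's inner floor (22 above the desk), axes as the safe's; moves with the drawer. Inside 195 along x by 218 along y, walls 56 high, 6 thick (rim 78 above the desk). With the drawer out by q, only from x = -97 to about x = 1000 q - 103 mm is uncovered; the rest is under the safe's top.
- dial (a joint): Dial angle, rad, counted on through full turns (not wrapped), growing clockwise from above. Starts between -1.7 and 0.6. Marks meet the pointer at (plus any 6.283 n): white 0, red 1.0, yellow 4.3, green 5.5; so the stops are red 7.283, yellow -1.983, green -0.783 (each within 0.13, overrun under 0.5) and the final rest about 0.79. Friction 0.025 Nm: stays where left.
- dial_axis (a point): Centre of the dial's top face (113 above the desk), on its vertical axis; axes as the safe's. The black dial is 110 across, 10 thick, with the coloured marks near its rim. The fixed white pointer stands at the rim on the safe's own -x side, level with the dial or lower.
- crank_top (a point): Centre of the top of the upright steel knob on the dial, 18 across and 34 tall, 34 mm off the dial's axis; it spins freely on its own axis, so it can be gripped from above and led round in circles with the gripper's heading unchanged. At dial = 0 it stands 2.6 rad anticlockwise (from above) from the pointer direction.
- mat: Cork mat 280 x 170 x 2, fixed, origin under its centre, x along its length. The scoop starts on it. Its place and yaw vary.
- scoop: Orange scoop, 130 (x) x 120 (y), floor 4 thick, walls 4 thick and 16 high (from the underside) on three sides; its open edge, without lip, is at its own -x; a black handle sticks out of the wall at +x. Origin: centre of its underside. 140 g. Pieces slide out at a tilt of about 35 degrees.
- scoop_grip (a point): Point to grip on the scoop's handle: on the body's x axis, 98 mm from the origin to +x, 29 mm above the underside. The handle is a bar along the scoop's x, 16 wide, from 20 to 38 above the underside, from x = 67 to 125.
- scoop_lip (a point): Middle of the scoop's open edge, at its floor's upper face.
- stick0: Blue USB stick, 40 x 18 x 10 with a steel plug 12 x 12 x 5 at its +x end (52 long in all), 20 g; origin under its middle, long axis x. Absent in some starts (then None); 1 to 3 are there.
- stick1: Blue USB stick, 40 x 18 x 10 with a steel plug 12 x 12 x 5 at its +x end (52 long in all), 20 g; origin under its middle, long axis x. Absent in some starts (then None); 1 to 3 are there.
- stick2: Blue USB stick, 40 x 18 x 10 with a steel plug 12 x 12 x 5 at its +x end (52 long in all), 20 g; origin under its middle, long axis x. Absent in some starts (then None); 1 to 3 are there.
- coupler0: White network coupler, a block 34 (x) x 20 (y) x 16 high, 25 g; origin under its middle. All four are always there and are alike; any two will do.
- coupler1: White network coupler, a block 34 (x) x 20 (y) x 16 high, 25 g; origin under its middle. All four are always there and are alike; any two will do.
- coupler2: White network coupler, a block 34 (x) x 20 (y) x 16 high, 25 g; origin under its middle. All four are always there and are alike; any two will do.
- coupler3: White network coupler, a block 34 (x) x 20 (y) x 16 high, 25 g; origin under its middle. All four are always there and are alike; any two will do.
- router: Blue router, 120 x 210 x 42 with two antennas 176 high; origin under its centre. Do not disturb.
- pencils: Dark pot with pencils, 72 across, 100 high (pencils to 170); origin under its centre. Do not disturb.
- mug: White mug, 78 across, 90 high; origin under its centre. Do not disturb.
Not all that is in view belongs to the job. Leave any turquoise look-alike of the stick2 alone. What is shaped like the coupler1 but pink is not meant.

How it is judged:
By the outcome, as a careful person would: the job done as asked, in the order asked, and still so for the second after the job is handed in, with the robot touching nothing.
Of stick0, stick1, stick2 only 1 to 3 are there at a start; the rules pass over those that are not, and their reading is None.
At some moment in a run one of stick0, stick1, stick2, coupler0, coupler1, coupler2, coupler3 may be knocked a few centimetres aside while the robot is not near it.
It also fails if it takes over 210 s, if anything falls off the work surface, if the arm or the gripper's body presses on something with over 40 N, if the wrist force passes 120 N, or if a joint passes its speed limit or range.

## Robot

A 6-joint arm with a two-finger parallel gripper is mounted at the origin on the work surface. World frame = base frame: x ahead of the robot, y to its left, z up, the work surface at z = 0. Lengths are in m, angles in degrees, forces in N, time in s.
With the tool pointing down it reaches from about 0.325 to 0.875 m from the base axis. Payload 4.4 kg.
Tool frame: the origin (TCP) lies midway between the tips of the shut fingers; the grasp point (between the pads) lies 19 mm behind it; z points along the fingers, y is the direction in which the jaws open and shut (so a half turn about z gives the same grasp; the last joint's range is limited). The gripper opens to 85 mm and grips with 20 to 120 N. Pads are 22 mm wide; open, the fingers measure 114 mm over their backs; the gripper's body (76 mm by 85 mm) begins 54 mm behind the grasp point. The pads swing forward as they close: fully open they stand 13 mm farther back than shut.
Start: joints at [61.221, 11.837, 88.321, -0, 79.842, -8.623], TCP at [0.198, 0.54, 0.231] pointing down, gripper open.
Joint ranges: [-156.59, 156.59], [-49.26, 127.26], [12.9, 141.05], [-63.56, 243.56], [4.71, 150.69], [-161.64, 161.64]. Speed limits (degrees/s): [159.86, 159.86, 180, 180, 180, 180].

## Interface

Orientations are given as [roll, pitch, yaw] about the fixed x, y, z axes, in that order (R = Rz(yaw) Ry(pitch) Rx(roll)).
In Python, from station import manip, imaging gives the robot as it stands. Calls block until the motion is done:
- manip.reach(position, orientation): joint-space move of the TCP to a pose.
- manip.move_linear(position, frame=None, speed=0.15): straight line of the TCP; frame=None keeps the orientation; speed is the mean speed in m/s.
- manip.movej(angles): joint-space move.
- manip.move_gripper(opening, force=None): opening from 0.0 (shut) to 1.0 (fully open); force is the grip in N (None keeps the last); returns when the fingers have stopped.
- manip.wait(seconds).
- manip.solve_ik(position, orientation): joint angles nearest the present ones, or None.
- imaging.read_camera(name): name is "scene" or "top" or "wrist"; returns (picture, depth): 480x640x3 uint8, blue, green, red; 480x640 float32, m along the optical axis (not along the pixel's ray), 0 where there is no reading.
- imaging.camera_model(name): a dict with "mtx" (3x3 intrinsics, pixels), "R" (3x3) and "t" (3): a world point X has camera coordinates R X + t. Camera axes: x right, y down, z forward; pixel columns grow to the right and rows downward; lengths in m; the calibration is good to about 2 mm. A picture is of the moment at which its call begins: read the wrist's pose just before it. camera_model takes no time and is no camera call; for the wrist camera it gives the pose at the moment of the call.
A pose or a line that the arm cannot do raises manip.PlanningError and nothing moves.
- manip.close_job(): hands the job in, once; it reports no verdict.
Readings, each from a call of its own:
- manip.current_clock(): time.
- manip.current_joint_pos(): joint angles.
- manip.current_joint_vel(): joint speeds.
- manip.current_joint_torque(): joint torques, N m.
- manip.current_eef_pos(): TCP position.
- manip.current_tool_rot(): TCP orientation.
- manip.current_ft_force(): force on the tool from outside, world axes, zero at the start.
- manip.current_ft_torque(): the same for the moment, N m.
- manip.current_gripper_width(): opening from 0.0 (shut) to 1.0 (fully open).
Only numpy, scipy, OpenCV 4.12 (cv2) and the standard library are available. Lean on these libraries where they do the work, as an engineer would, in place of code of your own. Each camera call takes 0.05 s, during which the arm holds its last target. There are 200 camera calls.

## Working session

There is one attempt and no reset: what is moved stays moved. The work goes in short steps, each a Python script; the robot and the scene stay as the last script left them, time stands still between calls to the robot, and variables do not carry over. Pictures are saved under pics/ and viewed, about 12 in all and at most 16, crops included, and the job is handed in when it is done.

```bash
ls; mkdir -p pics; python3 - <<'E'
from station import manip, imaging
import cv2,numpy as np
for n in("scene","top"):
    p,d=imaging.read_camera(n); cv2.imwrite(f"pics/{n}0.png",p); np.save(f"pics/{n}0.npy",d)
    m=imaging.camera_model(n); print(n,m['mtx'].round(1).tolist(),(-m['R'].T@m['t']).round(3),m['R'].round(3).tolist())
print(manip.current_clock(),manip.current_tool_rot())
E
```

```text
pics
scene [[538.4, 0.0, 323.9], [0.0, 538.4, 241.3], [0.0, 0.0, 1.0]] [ 1.264 -0.19   0.958] [[0.215, 0.977, 0.005], [0.766, -0.166, -0.621], [-0.605, 0.137, -0.784]]
top [[488.8, 0.0, 324.8], [0.0, 488.8, 240.6], [0.0, 0.0, 1.0]] [ 0.474 -0.018  1.274] [[-0.016, -1.0, 0.022], [-0.993, 0.014, -0.114], [0.114, -0.024, -0.993]]
0.1 [-1.79882686e+02 -1.91433021e-02  1.59843574e+02]
```

View pics/top0.png

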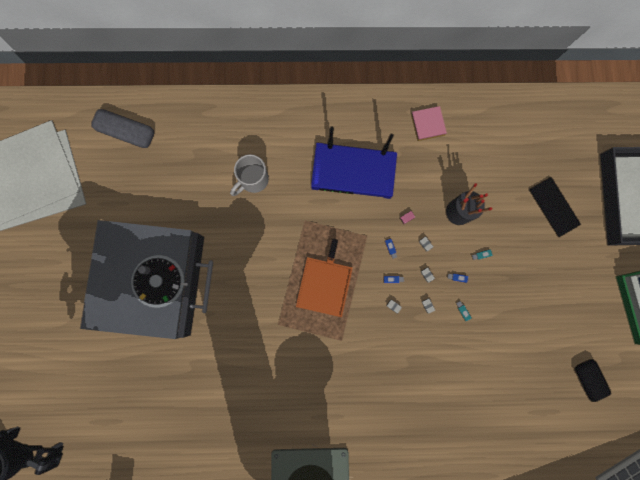

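View pics/scene0.png

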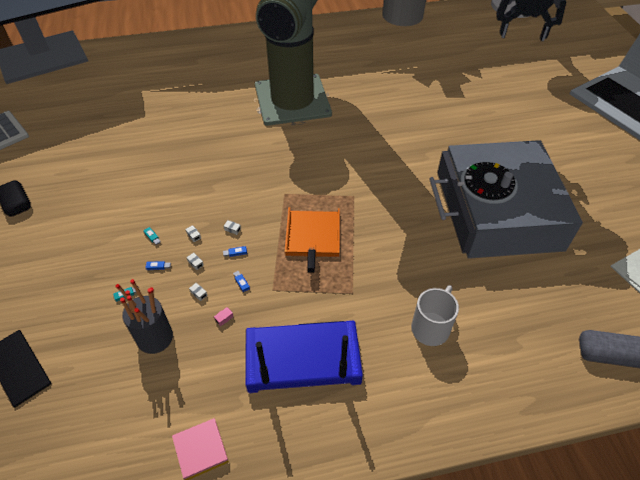

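The top view shows 3 blue sticks at (391,246), (392,279) and (458,278), and 4 white couplers at (426,242), (428,273), (394,306) and (428,304). The scoop is at (325,285) with its handle up-image, toward the router. The safe is at left with its dial at (157,281), and two turquoise sticks and a pink block are decoys. Next I'll get wrist close-ups.

```bash
cat >h.py <<'E'
from station import manip, imaging
import cv2, numpy as np
def cap(cam,name=None):
    m=imaging.camera_model(cam); p,d=imaging.read_camera(cam)
    if name: cv2.imwrite(f"pics/{name}.png",p)
    v,u=np.mgrid[:480,:640]; K=m['mtx']
    c=np.stack([(u-K[0,2])/K[0,0]*d,(v-K[1,2])/K[1,1]*d,d],-1)
    X=(c-m['t'])@m['R']; X[d<=0]=np.nan
    return p,X,m
def ray(m,uv,z):
    uv=np.atleast_2d(uv).astype(float); K=m['mtx']
    r=np.c_[(uv-[K[0,2],K[1,2]])/[K[0,0],K[1,1]],np.ones(len(uv))]@m['R']
    C=-m['R'].T@m['t']; return C+r*((z-C[2])/r[:,2])[:,None]
def masks(p):
    h=cv2.cvtColor(p,cv2.COLOR_BGR2HSV); H,S,V=cv2.split(h)
    return dict(blue=(H>106)&(H<128)&(S>130)&(V>50), white=(S<40)&(V>95), orange=(H>4)&(H<14)&(S>190)&(V>90))
def pieces(p,X,m,box=(0.3,0.75,-0.5,-0.02)):
    """blue and white blobs: kind, x, y, long-axis angle (deg), size mm"""
    out=[]; M=masks(p)
    for k,z in(('blue',.010),('white',.016)):
        mk=cv2.morphologyEx(M[k].astype(np.uint8),cv2.MORPH_OPEN,np.ones((2,2)))
        for c in cv2.findContours(mk,cv2.RETR_EXTERNAL,cv2.CHAIN_APPROX_NONE)[0]:
            if len(c)<8: continue
            P=ray(m,c[:,0],z)[:,:2]*1000
            (cx,cy),(w,h),a=cv2.minAreaRect(P.astype(np.float32))
            if w<h: w,h,a=h,w,a+90
            if not(box[0]<cx/1000<box[1] and box[2]<cy/1000<box[3]) or w>75 or w<12: continue
            out.append((k,cx/1000,cy/1000,(a+90)%180-90,w,h))
    return out
def show(L):
    for q in L: print(q[0],*[round(float(x),3) for x in q[1:3]],*[round(float(x)) for x in q[3:]])
E
python3 - <<'E'
from h import *
p,X,m=cap('top'); show(pieces(p,X,m,(0.2,0.9,-.6,0)))
M=masks(p)
o=X[M['orange']]; print('orange',len(o),np.nanpercentile(o,[2,50,98],0).round(3).tolist())
print('router',X[170,350],'pot',X[207,465],'mug',X[175,250],'dial',X[281,157],'safe',X[310,110],'handle',X[285,210],'desk',X[380,420])
print(manip.solve_ik([0.45,-0.2,0.35],[180,0,0]),manip.current_joint_pos())
manip.reach([0.46,-0.13,0.40],[180,0,90])
p,X,m=cap('wrist','w1'); show(pieces(p,X,m)); print((-m['R'].T@m['t']).round(3),m['R'].round(2).tolist(),manip.current_clock())
E
```

```text
blue 0.511 -0.415 -17 14 6
blue 0.513 -0.234 -2 16 10
blue 0.513 -0.207 -2 16 8
blue 0.516 -0.388 -3 16 10
blue 0.587 -0.225 89 13 13
blue 0.612 -0.217 -72 15 8
white 0.422 -0.408 32 13 9
white 0.443 -0.226 55 33 21
white 0.443 -0.314 25 33 21
white 0.522 -0.315 32 33 22
white 0.603 -0.314 36 34 23
orange 0 [nan, nan, nan]
router [ 0.79875734 -0.11652125  0.03631292] pot [ 0.68688738 -0.39332641  0.09582365] mug [0.79683683 0.1465997  0.00264077] dial [0.51607995 0.34849087 0.11787482] safe [0.45033426 0.46112396 0.10362038] handle [ 0.50808868  0.25058392 -0.00424861] desk [ 0.25779328 -0.28622131 -0.000546  ]
[-3.40438053e+01 -2.33239326e+00  8.97304891e+01 -2.54444375e-14
  9.26019041e+01  5.59561947e+01] [ 6.12217910e+01  1.18769485e+01  8.83858514e+01  1.46366556e-03
  7.98396308e+01 -8.62227955e+00]
blue 0.517 -0.396 79 38 17
blue 0.516 -0.23 0 16 12
blue 0.601 -0.218 19 38 17
blue 0.517 -0.204 1 16 12
white 0.576 -0.462 -87 13 9
white 0.426 -0.402 30 13 9
white 0.45 -0.388 -60 13 12
white 0.521 -0.367 -11 13 12
white 0.525 -0.309 32 34 25
white 0.446 -0.308 29 33 23
white 0.605 -0.308 34 34 26
white 0.576 -0.224 -73 12 11
white 0.602 -0.217 15 13 9
white 0.447 -0.221 55 34 21
[ 0.461 -0.055  0.542] [[1.0, 0.0, -0.0], [0.0, -0.96, 0.29], [-0.0, -0.29, -0.96]] 2.8083
  return np.nanmean(a, axis, out=out, keepdims=keepdims)
```

View pics/w1.png

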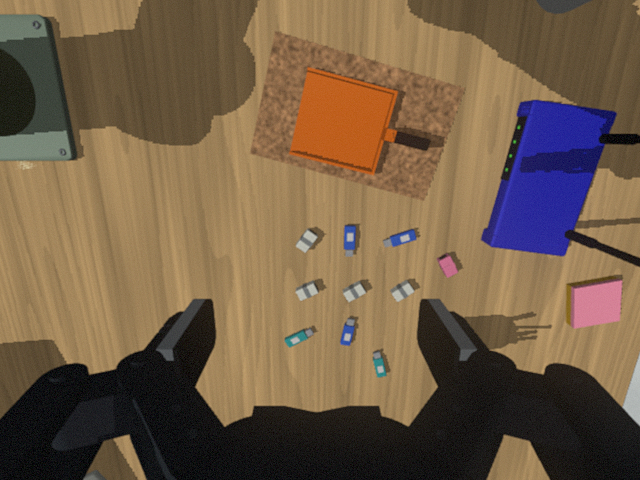

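The wrist view shows all the pieces clearly, plus the scoop at (345,120) with its handle toward +x. Next I'll take a look above the scoop and fix the masks.

```bash
python3 - <<'E'
s=open('h.py').read()
s=s.replace("(S<40)&(V>95)","(S<40)&(V>120)")
s=s.replace("mk=cv2.morphologyEx(M[k].astype(np.uint8),cv2.MORPH_OPEN,np.ones((2,2)))",
"""mk=cv2.morphologyEx(M[k].astype(np.uint8),cv2.MORPH_OPEN,np.ones((2,2)))
        n=int(m['mtx'][0,0]*.012/max(.2,(-m['R'].T@m['t'])[2]))|1
        if k=='blue': mk=cv2.morphologyEx(mk,cv2.MORPH_CLOSE,np.ones((n,n)))""")
s=s.replace("w<12","w<24")
open('h.py','w').write(s)
E
python3 - <<'E'
from h import *
p=cv2.imread('pics/w1.png'); h=cv2.cvtColor(p,cv2.COLOR_BGR2HSV); print([h[v,u].tolist() for u,v in((345,120),(399,91),(350,70),(335,160),(350,235),(307,240),(348,292),(310,236),(405,135))])
manip.reach([0.47,0.06,0.26],[180,0,90])
p,X,m=cap('wrist','w2'); np.save('pics/w2.npy',X); np.savez('pics/w2m.npz',**m); print(manip.current_clock(),m['mtx'][0])
E
```

```text
[[12, 204, 194], [13, 136, 94], [14, 124, 127], [12, 199, 122], [17, 10, 187], [68, 9, 119], [33, 15, 188], [30, 15, 186], [14, 101, 53]]
3.7917 [347.0970917    0.         316.03570603]
```

View pics/w2.png

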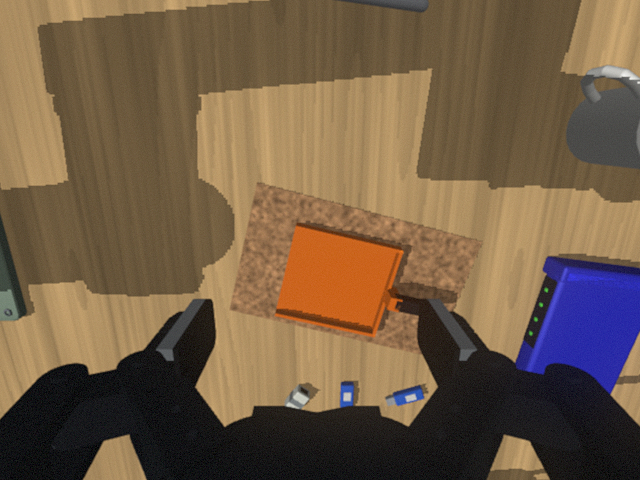

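```bash
sed -i "s/orange=.*/orange=(H>4)\&(H<17)\&(S>175)\&(V>60))/" h.py; cat >>h.py <<'E'
def scoop(p,X,m):
    """(x,y) of scoop origin, heading (deg) of its +x, from the rim outline cast on z=18 mm"""
    mk=masks(p)['orange'].astype(np.uint8); n=15
    mk=cv2.morphologyEx(cv2.morphologyEx(mk,cv2.MORPH_CLOSE,np.ones((9,9))),cv2.MORPH_OPEN,np.ones((n,n)))
    c=max(cv2.findContours(mk,cv2.RETR_EXTERNAL,cv2.CHAIN_APPROX_NONE)[0],key=cv2.contourArea)
    r=[]
    for z in(.006,.018):
        P=ray(m,c[:,0],z)[:,:2]*1000; r.append(cv2.minAreaRect(P.astype(np.float32)))
    return r,c
E
python3 - <<'E'
from h import *
p=cv2.imread('pics/w2.png');X=np.load('pics/w2.npy');m=dict(np.load('pics/w2m.npz'))
r,c=scoop(p,X,m); print(r); 
ap=cv2.approxPolyDP(c,8,True)[:,0]; print(ap.tolist(), ray(m,ap,.018)[:,:2].round(4).tolist(), ray(m,ap,.006)[:,:2].round(4).tolist())
mk=masks(p)['orange']; Z=X[...,2]
print(np.nanpercentile(Z[mk],[5,25,50,75,95]).round(4))
top=mk&(Z>.013)&(Z<.024); print(top.sum(), cv2.minAreaRect((X[top][:,:2]*1000).astype(np.float32)))
hd=(p.max(2)<45)&(Z>.03)&(Z<.048)&(X[...,0]>.5)&(X[...,0]<.65)&(abs(X[...,1]-.05)<.06)
print(hd.sum(), X[hd].mean(0), np.ptp(X[hd],axis=0))
show(pieces(p,X,m))
E
```

```text
[((507.56231689453125, -47.61425018310547), (127.96026611328125, 152.02182006835938), 76.41195678710938), ((506.47119140625, -42.11646270751953), (124.09249114990234, 147.4268035888672), 76.41194152832031)]
[[296, 226], [278, 316], [375, 333], [382, 312], [398, 310], [400, 247]] [[0.4493, 0.0307], [0.4248, -0.0853], [0.5469, -0.1098], [0.5541, -0.08], [0.5738, -0.0773], [0.5705, 0.0051]] [[0.4486, 0.0275], [0.4233, -0.0921], [0.5492, -0.1174], [0.5567, -0.0867], [0.577, -0.0839], [0.5736, 0.001]]
[0.0042 0.0051 0.0057 0.0065 0.0178]
1256 ((502.4224548339844, -43.785003662109375), (121.1357650756836, 138.99163818359375), 76.301513671875)<stdin>:9: RuntimeWarning: Mean of empty slice.
  ret = um.true_divide(
Traceback (most recent call last):
ValueError: zero-size array to reduction operation maximum which has no identity
```

```bash
python3 - <<'E'
from h import *
manip.reach([0.50,-0.10,0.30],[180,0,90])
p,X,m=cap('wrist','w3'); Z=X[...,2]
mk=masks(p)['orange']; top=mk&(Z>.013)&(Z<.024)&(X[...,1]<.1)&(X[...,1]>-.16); P=X[top][:,:2]
a=np.deg2rad(-12.); 
for it in range(4):
    c,s=np.cos(a),np.sin(a); Q=P@np.array([[c,-s],[s,c]])   # scoop-aligned coords
    lo,hi=np.percentile(Q[:,1],[3,97]);k=(Q[:,1]>hi-.004);k2=(Q[:,1]<lo+.004)
    f=[np.polyfit(Q[q,0],Q[q,1],1)[0] for q in(k,k2)]; a+=np.mean(f)
print('heading',np.degrees(a),f,'y',lo,hi,'x pct',np.percentile(Q[:,0],[0.5,2,98,99.5]),len(P))
yc=(np.median(Q[k,1])+np.median(Q[k2,1]))/2; print('yc',yc,np.median(Q[k,1])-np.median(Q[k2,1]))
A=X.reshape(-1,3)[:,:2]@np.array([[c,-s],[s,c]]); A=A.reshape(480,640,2)
hd=(Z>.03)&(Z<.05)&(abs(A[...,1]-yc)<.03)&(A[...,0]>Q[:,0].max()-.02)&(A[...,0]<Q[:,0].max()+.1)
print('handle',hd.sum(),np.percentile(A[hd],[2,50,98],0).round(4).tolist(),np.median(Z[hd]),'floor z',np.median(Z[mk]))
show(pieces(p,X,m)); print(manip.current_clock())
mm=cv2.inRange(cv2.cvtColor(p,cv2.COLOR_BGR2HSV),(5,60,40),(18,175,160)) 
np.save('pics/w3.npy',X)
E
```

```text
heading -13.755211805330266 [np.float64(-0.0005795955581885938), np.float64(0.000576298719313152)] y 0.017835299619719427 0.13659206460473705 x pct [0.42992359 0.43279079 0.55847853 0.5587889 ] 1136
yc 0.07713139093372515 0.11529346070437703
handle 805 [[0.5551, 0.0693], [0.5855, 0.0772], [0.617, 0.0846]] 0.03942487395540028 floor z nan
blue 0.517 -0.396 80 38 17
blue 0.601 -0.217 19 38 18
blue 0.516 -0.217 -90 38 15
4.55
```

View pics/w3.png

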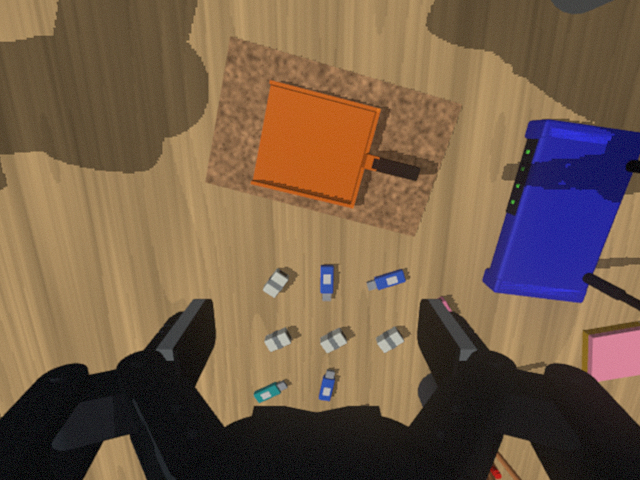

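The scoop pose is solved: heading -13.76°, agreeing across rim and handle. I'll start with the first stick and check it.

```bash
sed -i "s/(S<40)&(V>120)/(S<40)\&(V>95)/; s/if k=='blue': mk/mk/" h.py; cat >>h.py <<'E'
SH=-13.755; _c,_s=np.cos(np.deg2rad(SH)),np.sin(np.deg2rad(SH))
RS=np.array([[_c,-_s],[_s,_c]])
SO=RS@[.4937,.0772]           # scoop origin, world
def sc(x,y): return SO+RS@[x,y]
def pick(kind,x,y,ang,slot,w):
    """look above, grip, place at slot (scoop frame) with long axis along scoop y"""
    yaw=ang%180
    manip.move_gripper(.5); manip.reach([x,y,.15],[180,0,yaw])
    p,X,m=cap('wrist','last')
    L=[q for q in pieces(p,X,m) if q[0]==kind and np.hypot(q[1]-x,q[2]-y)<.05]
    L.sort(key=lambda q:np.hypot(q[1]-x,q[2]-y)); show(L[:2])
    if not L: raise SystemExit('piece not found')
    q=L[0]; x,y=q[1:3]; d=(q[3]-ang+90)%180-90; yaw+=d
    manip.reach([x,y,.06],[180,0,yaw]); manip.move_linear([x,y,.003],speed=.12)
    manip.move_gripper(0,30); g=manip.current_gripper_width()
    manip.move_linear([x,y,.09],speed=.25)
    g2=manip.current_gripper_width(); print('grip',round(g*85,1),round(g2*85,1))
    if g2*85<10: raise SystemExit('missed')
    t=sc(*slot)
    manip.reach([*t,.09],[180,0,SH+90]); manip.move_linear([*t,.0105],speed=.15)
    manip.move_gripper((w+7)/85); manip.move_linear([*t,.09],speed=.3)
    print('done',kind,manip.current_clock())
E
python3 - <<'E'
from h import *
pick('blue',.516,-.217,90,(.032,.034),18)
E
```

```text
blue 0.516 -0.217 89 38 16
grip 16.8 16.9
done blue 9.9583
```

```bash
python3 - <<'E'
from h import *
pick('blue',.601,-.217,19,(-.007,.034),18)
pick('blue',.517,-.396,80,(.032,-.034),18)
pick('white',.447,-.221,55,(-.007,-.030),20)
pick('white',.446,-.308,29,(-.046,.0),20)
manip.reach([0.50,-0.10,0.30],[180,0,90])
p,X,m=cap('wrist','w4'); show(pieces(p,X,m,(.3,.75,-.5,.1)));print(manip.current_clock())
E
```

```text
blue 0.601 -0.219 19 38 16
grip 16.7 16.7
done blue 15.4
blue 0.516 -0.396 80 37 16
grip 16.8 17.1
done blue 21.6833
white 0.47 -0.212 55 33 20
grip 18.7 19.2
done white 26.6417
white 0.445 -0.311 26 34 20
grip 18.9 19.2
done white 32.3
blue 0.523 -0.085 76 39 17
blue 0.54 -0.018 76 39 17
blue 0.502 -0.011 76 39 16
white 0.525 -0.308 32 36 27
white 0.486 -0.072 76 34 19
white 0.531 -0.052 77 27 11
white 0.455 -0.034 77 34 20
33.25
```

View pics/w4.png

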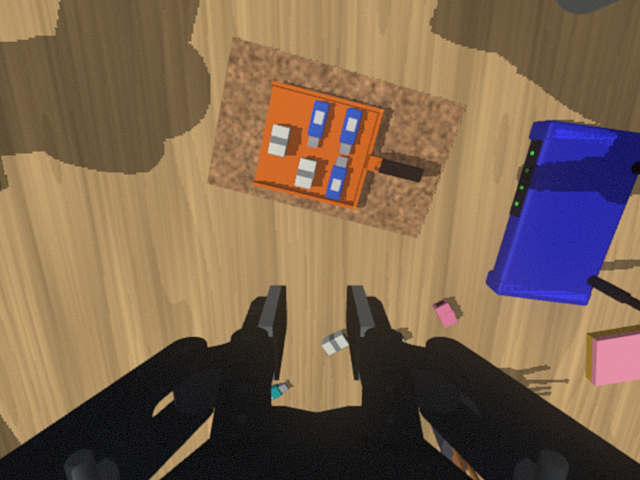

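All five pieces are in the scoop, and the one coupler that got knocked was found and picked. Next I'll look at the safe.

```bash
python3 - <<'E'
from h import *
manip.reach([0.50,0.27,0.40],[180,0,90])
p,X,m=cap('wrist','w5'); np.save('pics/w5.npy',X); np.savez('pics/w5m.npz',**m); print(manip.current_clock())
E
```

```text
34.725
```

View pics/w5.png

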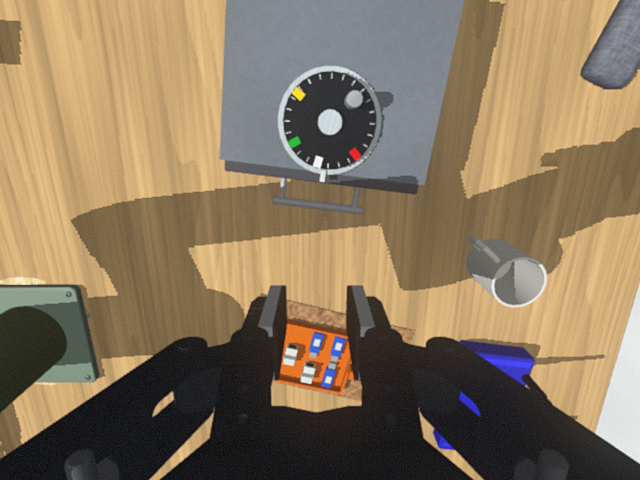

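```bash
python3 - <<'E'
from h import *
p=cv2.imread('pics/w5.png');X=np.load('pics/w5.npy');m=dict(np.load('pics/w5m.npz')); Z=X[...,2]
sub=np.s_[40:230,180:480]
print('knob/dial/top Z',Z[99,354],Z[140,345],Z[60,250],Z[122,330],Z[205,320],Z[177,322])
hsv=cv2.cvtColor(p,cv2.COLOR_BGR2HSV)
blk=np.zeros((480,640),np.uint8); blk[60:185,270:395]=((hsv[...,2]<60)&(Z>.107)&(Z<.122))[60:185,270:395]
c=max(cv2.findContours(cv2.morphologyEx(blk,cv2.MORPH_CLOSE,np.ones((9,9))),cv2.RETR_EXTERNAL,cv2.CHAIN_APPROX_NONE)[0],key=cv2.contourArea)
P=ray(m,c[:,0],.113)[:,:2]*1000; (cx,cy),r=cv2.minEnclosingCircle(P.astype(np.float32)); print('dial circ',cx,cy,r, cv2.fitEllipse(P.astype(np.float32)))
print('hub',ray(m,[330,122],.113),'dialpts',np.nanmean(X[(blk>0)],0))
k=(Z>.138)&(Z<.16); k[:,:300]=0;k[:,400:]=0;k[170:]=0; print('knob',k.sum(),np.median(X[k],0),ray(m,np.argwhere(k)[:,::-1].mean(0),.147))
e=[]
for u in range(235,420,4):
    v=np.where((Z[:,u]>.092)&(Z[:,u]<.107)&(np.arange(480)<230))[0]
    if len(v): e.append([u,v.max()])
E=ray(m,np.array(e),.1)[:,:2]; f=np.polyfit(E[:,0],E[:,1],1); rr=E[:,1]-np.polyval(f,E[:,0]); g=abs(rr)<.004; f=np.polyfit(E[g,0],E[g,1],1)
print('front',np.degrees(np.arctan(f[0])),f,g.sum(),len(E))
h=(Z>.045)&(Z<.08); h[:195]=0;h[215:]=0;h[:,:265]=0;h[:,375:]=0; H=X[h]; print('bar',h.sum(),np.nanmedian(H,0),np.degrees(np.arctan(np.polyfit(H[:,0],H[:,1],1)[0])),np.ptp(H,axis=0))
print('barray',ray(m,[[275,200],[362,210]],.067))
for n,uv in dict(white=(319,161),red=(355,155),yellow=(299,94),green=(295,142),ptr=(322,177)).items(): print(n,ray(m,uv,.113)[0,:2].round(4))
E
```

```text
knob/dial/top Z 0.1467862163237983 0.11176949374779757 0.09864197591298156 0.11937424050656655 0.06838249115384132 0.106947579774171
dial circ 516.8074340820312 354.6277160644531 53.67728042602539 ((517.499755859375, 354.7258605957031), (102.89242553710938, 105.68193817138672), 133.626953125)
hub [[0.51723069 0.35449549 0.113     ]] dialpts [0.51653753 0.35586446 0.11252979]
knob 235 [0.54200925 0.37671634 0.14635528] [[0.54167067 0.3766237  0.147     ]]
front -7.267616129834706 [-0.12752852  0.36023223] 46 47
bar 796 [0.50751669 0.2464823  0.0659401 ] -5.368013608436893 [0.129137   0.0279749  0.00977109]
barray [[0.44389805 0.25350871 0.067     ]
 [0.56467415 0.23915377 0.067     ]]
white [0.5044 0.3098]
red [0.5476 0.3168]
yellow [0.4815 0.385 ]
green [0.4758 0.332 ]
ptr [0.5081 0.2906]
```

```bash
cat >>h.py <<'E'
DC=np.array([.517,.3547]); PSI=np.deg2rad(-97.2)
def knob(th): a=PSI+2.6-th; return DC+.0338*np.array([np.cos(a),np.sin(a)])
def turn(a,b,step=np.deg2rad(18),speed=.08):
    n=max(1,int(np.ceil(abs(b-a)/step)))
    for t in np.linspace(a,b,n+1)[1:]: manip.move_linear([*knob(t),.124],speed=speed)
E
python3 - <<'E'
from h import *
k=knob(.177); print(k)
manip.move_gripper(.4); manip.reach([*k,.2],[180,0,90]); manip.move_linear([*k,.124],speed=.15)
manip.move_gripper(0,25); print(manip.current_gripper_width()*85,manip.current_ft_force())
t0=manip.current_clock(); turn(.177,7.283); print('t',t0,manip.current_clock(),manip.current_ft_force())
manip.wait(1.0); p,X,m=cap('wrist','w6')
E
```

```text
[0.54226473 0.37715291]
16.847040616251313 [-2.02370444 -2.00319268  6.06986932]
t 36.825 43.3417 [-5.10980392  0.76797676 11.11872862]
```

View pics/w6.png

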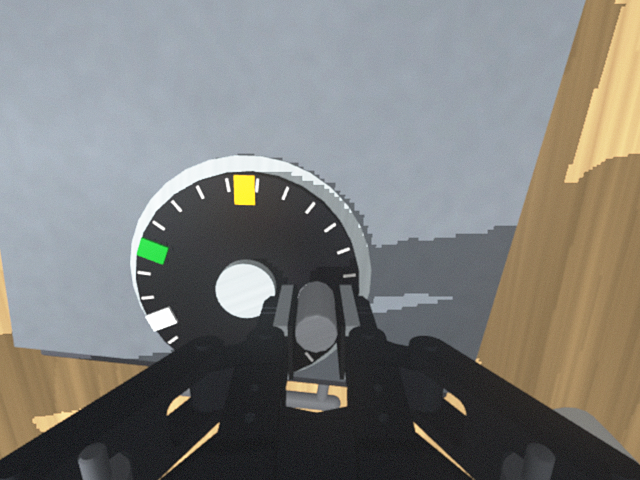

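```bash
python3 - <<'E'
from h import *
m=imaging.camera_model('wrist')
for n,uv,a in(('y',(244,190),4.3),('g',(152,251),5.5),('w',(160,319),0)):
    d=ray(m,uv,.113)[0,:2]-DC; th=PSI+a-np.arctan2(d[1],d[0]); print(n,np.hypot(*d),(th+np.pi)%(2*np.pi)-np.pi)
turn(7.283,-1.983); manip.wait(1.1); t=manip.current_clock(); print(t)
m=imaging.camera_model('wrist'); p,X,m=cap('wrist','w7')
turn(-1.983,-.783); manip.wait(1.1); p,X,m=cap('wrist','w8'); np.savez('pics/w8m.npz',**m)
k=knob(-.783); manip.move_gripper(.4); manip.move_linear([*k,.2],speed=.2); print(manip.current_clock())
manip.reach([0.50,0.27,0.40],[180,0,90]); p,X,m=cap('wrist','w9')
E
```

```text
y 0.0471378685888341 1.0492065144791054
g 0.04811931323420673 1.049419828303618
w 0.04898992759581533 1.0677596630786415
53.9917
57.1333
```

View pics/w9.png

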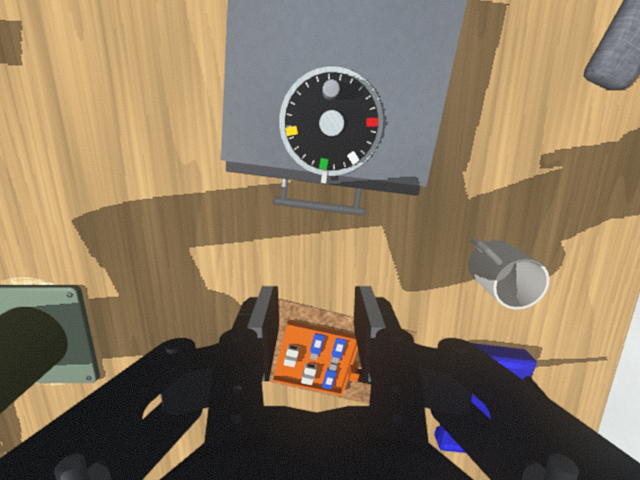

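```bash
cat >>h.py <<'E'
U=np.array([np.cos(PSI),np.sin(PSI)]); BAR=np.array([.5055,.2463])
E
python3 - <<'E'
from h import *
b=BAR
manip.move_gripper(.3); manip.reach([*b,.14],[180,0,172.8]); manip.move_linear([*b,.045],speed=.12); print(manip.current_ft_force())
manip.move_gripper(0,40); print(manip.current_gripper_width()*85,manip.current_ft_force())
e=b+.155*U; manip.move_linear([*e,.045],speed=.1); print(manip.current_gripper_width()*85,manip.current_ft_force())
manip.move_gripper(.3); manip.move_linear([*e,.16],speed=.2)
manip.reach([0.46,0.20,0.40],[180,0,90]); p,X,m=cap('wrist','w10'); np.save('pics/w10.npy',X); np.savez('pics/w10m.npz',**m); print(manip.current_clock())
# IK options for pouring: grip pose for scoop heading hd, tilt t
def Rm(hd,t):
    from scipy.spatial.transform import Rotation as R
    return R.from_euler('z',hd,degrees=True)*R.from_euler('y',-t,degrees=True)
from scipy.spatial.transform import Rotation as R
# drawer uncovered centre: front face of drawer at BAR+.155U -.035U
dc=b+(.155-.035-.08)*U; print('uncovered centre',dc)
for off in(0,180):
  for hd in range(-180,180,20):
    ok=[]
    for t in(0,25,50):
        Rt=Rm(hd,t); lip=np.array([*dc,.11]); g=lip+Rt.apply([.163,0,.025])+Rt.apply([0,0,-.019])
        T=Rt*R.from_euler('xyz',[180,0,90+off],degrees=True)   # tool y along scoop y?
        T=Rt*R.from_euler('z',off,degrees=True)*R.from_euler('x',180,degrees=True)
        q=manip.solve_ik(g.tolist(),T.as_euler('xyz',degrees=True).tolist()); ok.append(None if q is None else np.round(q).astype(int).tolist())
    if all(o is not None for o in ok): print(off,hd,ok)
E
```

```text
[-5.77152421 -1.29198132  6.33583865]
9.327382268203912 [-2.49392353 -4.79179396  5.35573574]
9.56421899693162 [-1.80398512 -0.75600184  5.61656298]
65.1667
uncovered centre [0.50048667 0.20661541]
0 -180 [[19, -3, 119, 0, 64, -71], [14, 11, 99, 6, 94, -77], [10, 29, 78, 9, 122, -78]]
0 -160 [[10, -5, 121, 0, 64, -100], [13, 11, 99, -3, 95, -96], [15, 30, 77, -5, 123, -96]]
0 -140 [[2, -3, 120, 0, 64, -128], [13, 11, 99, -11, 93, -116], [19, 29, 78, -19, 119, -113]]
0 -120 [[-3, 1, 115, 0, 64, -153], [12, 11, 99, -18, 88, -134], [22, 27, 81, -30, 112, -129]]
0 0 [[10, 32, 75, 0, 73, 100], [13, 13, 96, -8, 46, 107], [18, -1, 116, -41, 21, 140]]
0 20 [[15, 33, 74, 0, 73, 85], [13, 13, 96, 4, 46, 81], [11, -3, 118, 25, 17, 60]]
0 40 [[19, 32, 75, 0, 73, 69], [14, 13, 96, 14, 49, 56], [4, -2, 117, 54, 33, 16]]
0 60 [[24, 30, 78, 0, 72, 54], [14, 13, 96, 22, 55, 34], [0, 2, 113, 58, 52, -2]]
0 80 [[27, 26, 84, 0, 70, 37], [14, 13, 97, 26, 62, 14], [-2, 7, 107, 54, 69, -15]]
0 100 [[30, 21, 91, 0, 68, 20], [15, 12, 97, 27, 70, -5], [-2, 13, 101, 49, 84, -25]]
0 120 [[31, 15, 99, 0, 66, 1],
[... 687 characters left out ...]
4, 14, 101, 0, 66, -14], [12, 12, 98, -26, 73, 10], [28, 19, 92, -47, 89, 27]]
180 -60 [[-2, 20, 93, 0, 67, -32], [12, 12, 97, -26, 65, -8], [28, 14, 99, -53, 74, 17]]
180 -40 [[1, 25, 85, 0, 70, -49], [12, 13, 97, -24, 57, -27], [27, 9, 106, -57, 58, 6]]
180 -20 [[6, 29, 79, 0, 71, -64], [13, 13, 96, -17, 50, -49], [24, 3, 112, -56, 39, -9]]
180 0 [[10, 32, 75, 0, 73, -80], [13, 13, 96, -8, 46, -73], [18, -1, 116, -41, 21, -40]]
180 20 [[15, 33, 74, 0, 73, -95], [13, 13, 96, 4, 46, -99], [11, -3, 118, 25, 17, -120]]
180 140 [[29, 9, 107, 0, 64, 159], [14, 12, 98, 20, 86, 140], [3, 23, 87, 33, 108, 132]]
180 160 [[26, 3, 114, 0, 64, 136], [14, 11, 99, 14, 91, 122], [6, 27, 82, 22, 117, 118]]
```

View pics/w10.png

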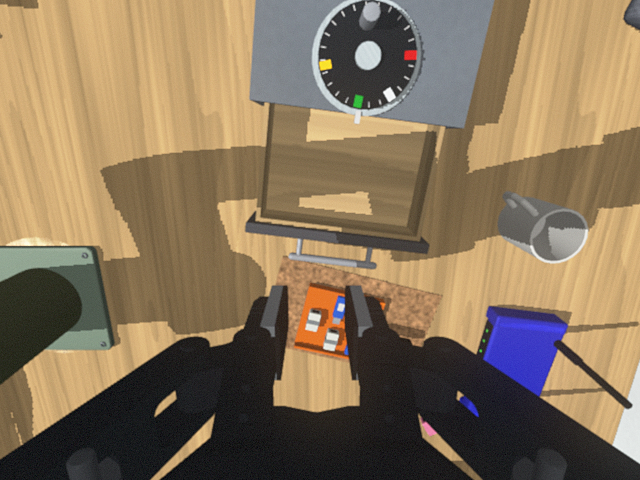

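Drawer open about 155 mm and the dial is still on green. Now lift the scoop and bring it level over the drawer, checking before tipping.

```bash
cat >>h.py <<'E'
from scipy.spatial.transform import Rotation as R
LIP=BAR+(.155-.035-.055)*U
HD=np.degrees(PSI)
def spose(lip,hd,t):
    Rt=R.from_euler('z',hd,degrees=True)*R.from_euler('y',-t,degrees=True)
    T=Rt*R.from_euler('z',180,degrees=True)*R.from_euler('x',180,degrees=True)
    return (np.array(lip)+Rt.apply([.163,0,.006])).tolist(), T.as_euler('xyz',degrees=True).tolist()
E
python3 - <<'E'
from h import *
for z,t in((.16,0),(.12,25),(.095,45),(.095,58)): print(z,t,np.round(spose([*LIP,z],HD,t)[0],3),np.round(manip.solve_ik(*spose([*LIP,z],HD,t))))
g=sc(.098,0); yaw=SH+180
manip.move_gripper(.5); manip.reach([*g,.10],[180,0,yaw]); manip.move_linear([*g,.012],speed=.12)
manip.move_gripper(0,120); print(manip.current_gripper_width()*85,manip.current_ft_force())
manip.move_linear([*g,.05],speed=.05); manip.move_linear([*g,.165],speed=.1); print(manip.current_gripper_width()*85,manip.current_ft_force(),manip.current_clock())
p0,o0=spose([*LIP,.16],HD,0); P=np.array([*g,.165])
for f in(1/3,2/3,1.):
    manip.move_linear((P+f*(np.array(p0)-P)).tolist(),[180,0,yaw+f*((HD+180-yaw+180)%360-180)],speed=.09)
print(manip.current_clock(),manip.current_ft_torque())
p,X,m=cap('wrist','w11'); p2,X2,m2=cap('scene','s2'); cv2.imwrite('pics/w11s2.png',np.hstack([cv2.resize(p,(400,300)),cv2.resize(p2[60:380,230:630],(400,320))[:300]]))
E
```

```text
0.16 0 [0.477 0.02  0.166] [ -8.   4. 106.  -0.  71.  -1.]
0.12 25 [0.479 0.038 0.194] [  9.   9.  99. -24.  80.  23.]
0.095 45 [0.483 0.072 0.215] [ 21.  20.  92. -38.  93.  35.]
0.095 58 [0.487 0.101 0.236] [ 27.  27.  86. -46. 104.  39.]
14.177774341807439 [-0.68117888  0.02658496  5.1855527 ]
14.006660479369643 [ 0.26529742 -0.21804479 -3.15254321] 70.5333
72.5833 [-0.21890535  0.04650145  0.03929883]
```

View pics/w11s2.png

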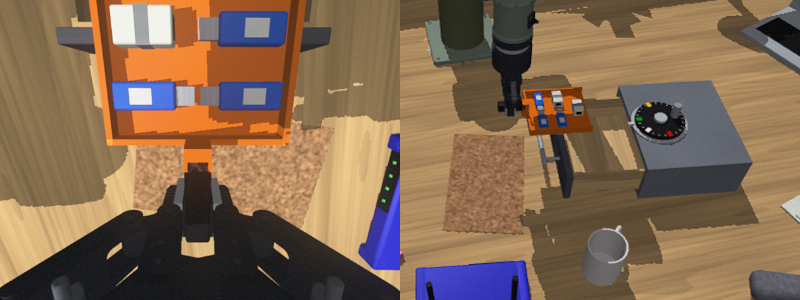

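The scoop is level with all five pieces aboard and its lip over the drawer. Tipping now.

```bash
python3 - <<'E'
from h import *
for z,t,s in((.12,24,.08),(.10,38,.05),(.097,48,.06),(.097,58,.08)):
    manip.move_linear(*spose([*LIP,z],HD,t),speed=s); manip.wait(.3)
manip.wait(.5)
p,X,m=cap('wrist','w12'); p2,X2,m2=cap('scene','s3'); cv2.imwrite('pics/w12s3.png',np.hstack([cv2.resize(p,(400,300)),cv2.resize(p2[60:380,230:630],(400,320))[:300]])); print(manip.current_clock())
E
```

```text
76.8083
```

View pics/w12s3.png

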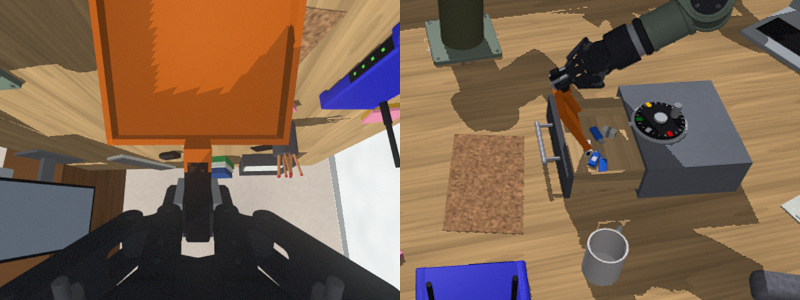

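```bash
python3 - <<'E'
from h import *
for z,t,s in((.13,45,.1),(.16,20,.12),(.16,0,.12)): manip.move_linear(*spose([*LIP,z],HD,t),speed=s)
g=sc(.098,0); yaw=SH+180
p0,o0=spose([*LIP,.16],HD,0); P=np.array([*g,.165]); p0=np.array(p0)
for f in(1/3,2/3,1.):
    manip.move_linear((p0+f*(P-p0)).tolist(),[180,0,HD+180+f*((yaw-HD-180+180)%360-180)],speed=.15)
manip.move_linear([*g,.03],speed=.12); manip.move_linear([*g,.0135],speed=.03); print(manip.current_ft_force())
manip.move_gripper(.45); manip.move_linear([*g,.12],speed=.2)
manip.reach([0.46,0.14,0.40],[180,0,90]); p,X,m=cap('wrist','w13'); np.save('pics/w13.npy',X); print(manip.current_clock())
Z=X[...,2]; o=masks(p)['orange']; print('scoop floor z',np.nanpercentile(Z[o],[5,50,95]).round(4))
E
```

```text
[-1.69566667  0.87763185  1.30593755]
84.95
scoop floor z [0.0039 0.0057 0.0172]
```

View pics/w13.png

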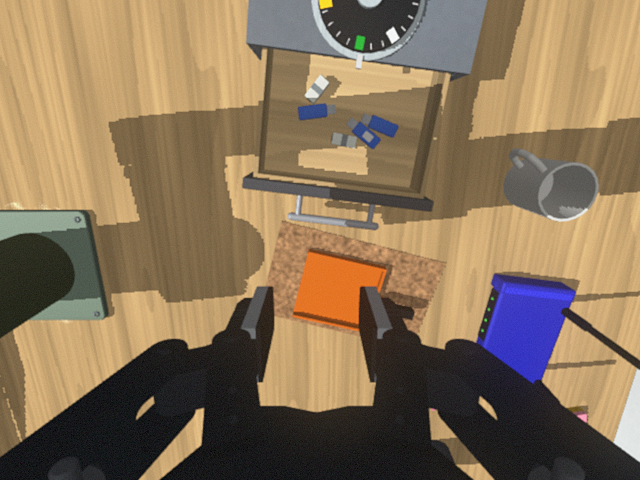

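All five pieces are in the drawer, and the empty scoop lies flat on its mat. Next: shut the drawer, then turn the dial a quarter turn.

```bash
python3 - <<'E'
from h import *
e=BAR+.155*U
manip.move_gripper(.3); manip.reach([*e,.14],[180,0,172.8]); manip.move_linear([*e,.045],speed=.12)
manip.move_gripper(0,40); print(manip.current_gripper_width()*85,manip.current_ft_force())
for q in(.01,.0,-.002): manip.move_linear([*(BAR+q*U),.045],speed=.1 if q==.01 else .03); print(manip.current_ft_force().round(1))
manip.move_gripper(.3); manip.move_linear([*BAR,.2],speed=.2)
k=knob(-.783); manip.move_gripper(.4); manip.reach([*k,.2],[180,0,90]); manip.move_linear([*k,.124],speed=.15)
manip.move_gripper(0,25); print(manip.current_gripper_width()*85)
turn(-.783,.79); manip.wait(.5); k=knob(.79); manip.move_gripper(.4); manip.move_linear([*k,.2],speed=.2)
manip.reach([0.48,0.17,0.42],[180,0,90]); p,X,m=cap('wrist','w14'); np.save('pics/w14.npy',X);print(manip.current_clock())
Z=X[...,2]; c,s=U
h=(Z>.05)&(Z<.08)&(abs(X[...,0]-.5)<.08)&(X[...,1]>.2)&(X[...,1]<.27); print('bar',h.sum(),np.nanmedian(X[h],0),'along U vs BAR',(np.nanmedian(X[h],0)[:2]-BAR)@U)
kb=(Z>.138)&(Z<.16)&(np.hypot(X[...,0]-DC[0],X[...,1]-DC[1])<.06); K=np.median(X[kb],0)[:2]-DC; print('dial',kb.sum(),PSI+2.6-np.arctan2(K[1],K[0]))
p2,X2,m2=cap('scene','s4'); p3,X3,m3=cap('top','t4')
for n,f in(('scene0',p2),('top0',p3)):
    d=cv2.absdiff(cv2.imread(f'pics/{n}.png'),f).max(2)
    if n=='scene0': print('router/pot/mug diff',[int((d[a:b,l:r]>60).sum()) for a,b,l,r in((320,390,245,360),(300,345,125,170),(295,340,415,455))])
E
```

```text
9.20154711620425 [-0.04856083  0.89479665  0.90378564]
[0.6 0.9 5.6]
[ 0.6 -3.7  6.9]
[ -0.5 -10.4   9.6]
17.283429036437198
98.15
bar 956 [0.50736276 0.24618918 0.06579512] along U vs BAR -0.00012351524891591206
dial 285 0.8357947941077152
router/pot/mug diff [0, 0, 52]
```

View pics/w14.png

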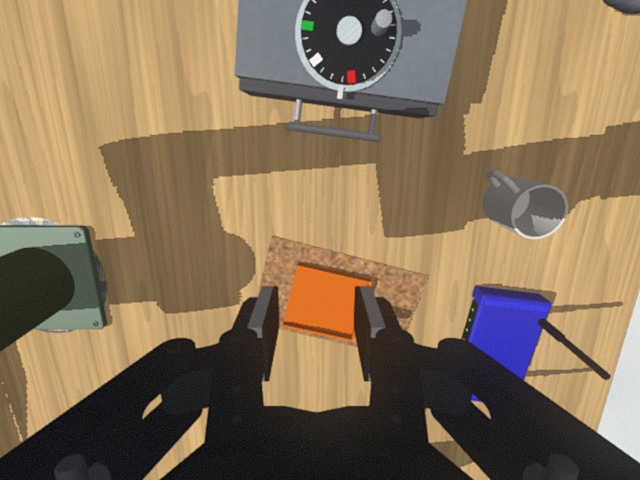

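View pics/s4.png

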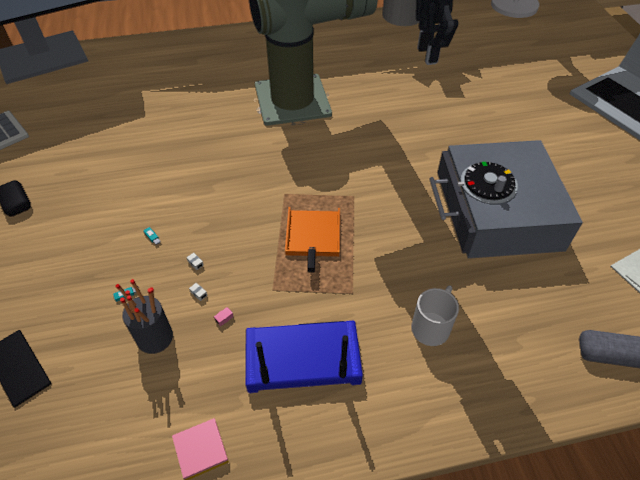

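The final views show the drawer shut, the dial about a quarter turn past green, the scoop flat and empty on its mat, two couplers and the decoys left on the desk, and the other objects in place. Handing in.

```bash
python3 - <<'E'
from station import manip
manip.close_job(); print(manip.current_clock())
E
```

```text
the job is handed in; nothing more can be done
the job is handed in; nothing more can be done
```

The job is finished and handed in at about 98 s on the robot's clock, well inside the 210 s limit.

- **Collecting:** All three blue sticks and two couplers went into the scoop on its mat. One coupler had been knocked about 25 mm aside; the look before the grasp found it there. The other two couplers and the turquoise and pink decoys were left on the desk.
- **Dial:** It went red (second pass), yellow (second pass), then green, with a pause of about a second at each stop. I measured red at 1.05–1.07 against 1.0 (mod 2π). Green was checked by eye only, and the yellow stop was not measured.
- **Drawer and pour:** I pulled the drawer about 155 mm and tipped the load in. The picture afterwards showed all five pieces inside and the scoop empty. It was then pushed shut, and the handle reads within 1 mm of its starting place.
- **Last checks:** The dial rests at about 0.84 against a wanted 0.79. The scoop lies flat and empty on its mat.
- **Router, pot and mug:** All look unmoved. The image comparison found no change at the router or pot. It found 52 changed pixels at the mug, which I take to be the arm's shadow but did not check further.

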